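# Set and lock the index head of a faceting machine

## Task

Turn the index arm (it has a black grip bar) until its pointed nose faces the fixed pointer; only then take the locking pin, the one with the plain thick cylinder head, from the rack and put it through the arm's slot into the locking hole hidden somewhere along it, until it is fully home with its head down on the arm. Let go with the nose still at the pointer, and leave the dop sticks in the rack and everything else on the bench where it is.

Things in the scene. Friction and masses are not known exactly. Their poses are not given: they have to be found in the camera images.
- index_base: Index head: dark grey square casting 190 x 190 x 45 mm, fixed. Origin under its centre on the bench; z up through the turning axis; own +x runs from the axis to the fixed upright pointer (steel post 65 high on a foot reaching 137 mm out). A 50 mm wide channel along +x in its top holds a steel insert with the locking hole.
- hole_line (a point): Middle of the range of the locking hole, on the insert's top, 62 mm from the axis towards the pointer, 45 mm above the bench. The insert is set differently each time: the hole (13 mm diameter, 35 deep, upright) is on the pointer's line (own y = 0), its centre 52 to 72 mm from the axis. It is seen from above only while the arm is not over it; else feel for it through the slot.
- index_arm (a joint): Turn of the flat aluminium arm on the head, rad, counter-clockwise from above. 0 (and 2 pi) = nose faces the pointer; stops at -0.7 and 7.0. Stiff (0.25 N m), stays where left. An 8 mm plate, top face 55 mm above the bench: tail 46 wide to 85 mm behind the axis; front 60 wide to 96 mm, with a radial slot, then a pointed nose.
- grip_bar (a point): Centre of the black grip bar on the axis, 86 mm above the bench: 64 long (along the arm) x 20 wide, from 66 to 106 mm above the bench, alike at both ends. The arm is turned by it.
- slot (a point): Middle of the arm's radial slot, on the arm's top face, 62 mm from the axis: slot 14 wide, from 41.5 to 82.5 mm from the axis, open down to the insert 10 mm below the top face.
- nose_tip (a point): Tip of the arm's pointed nose, on its top face, 115.5 mm from the axis, 55 mm above the bench. Its x axis points outward along the arm.
- pointer_tip (a point): Tip of the fixed pointer, 118.5 mm from the axis, 60 mm above the bench.
- rack: Wooden rack block 60 (own x) x 190 (own y) x 50 high, fixed, origin under its centre. Three upright 13 mm holes, 43 deep, at own y = -60, 0, +60 hold the locking pin and two dop sticks, in any order.
- lock_pin: Locking pin, 86 mm, 0.08 to 0.17 kg, upright in the rack: steel shank 10 diameter x 40 long, tapered foot (6 across), under a plain aluminium cylinder head 26 diameter x 46 tall. Origin at the shank's foot, z up. In the rack the head's underside sits on the rack's top (foot 10 mm above the bench); fully home it sits on the arm, the foot 15 mm above the bench.
- quill_mast: Fixed steel post with a brass block on top, 144 high, 48 across the foot, near the head. Obstacle; origin under its foot.
- cup: clear plastic cup, 80 mm across, 85 tall, mm. Bystander; origin under its centre.
- jar: white lidded jar, 68 across, 60 tall, mm. Bystander; origin under its centre.
- tweezers: steel tweezers lying flat, 120 mm long along own x, 8 high. Bystander; origin under its centre.
- loupe: black loupe lying flat, about 70 x 44 x 22 mm. Bystander; origin under its centre.
- lamp: glass spirit lamp with brass cap, 68 across, 85 tall, mm. Bystander; origin under its centre.
- rinse_bottle: white bottle, 64 across, 170 tall, mm. Bystander; origin under its centre.
- dop_cone: brass dop stick in the rack: slim stem with a cone-shaped top, 86 mm long in all. Origin at the foot of its shank.
- dop_flat: aluminium dop stick in the rack: low flat mushroom head 36 mm across, 58 mm long in all. Origin at the foot of its shank.
Things that resemble listed ones, but are neither listed nor needed, are in the scene too. Leave any purple or turquoise look-alike of the lock_pin alone.

How it is judged:
By the outcome, as a careful person would: the job done as asked, in the order asked, and still so for the second after the job is handed in, with the robot touching nothing.
It also fails if it takes over 64 s, if anything falls off the work surface, if the arm or the gripper's body presses on something with over 40 N, if the wrist force passes 120 N, or if a joint passes its speed limit or range.

## Robot

A 6-joint arm with a two-finger parallel gripper is mounted at the origin on the work surface. World frame = base frame: x ahead of the robot, y to its left, z up, the work surface at z = 0. Lengths are in m, angles in rad, forces in N, time in s.
With the tool pointing down it reaches from about 0.4 to 0.925 m from the base axis. Payload 3.4 kg.
Tool frame: the origin (TCP) lies midway between the tips of the shut fingers; the grasp point (between the pads) lies 19 mm behind it; z points along the fingers, y is the direction in which the jaws open and shut (so a half turn about z gives the same grasp; the last joint's range is limited). The gripper opens to 85 mm and grips with 20 to 120 N. Pads are 22 mm wide; open, the fingers measure 114 mm over their backs; the gripper's body (76 mm by 85 mm) begins 54 mm behind the grasp point. The pads swing forward as they close: fully open they stand 13 mm farther back than shut.
Start: joints at [1.274, 0.307, 1.506, -0, 1.328, -0.073], TCP at [0.127, 0.561, 0.231] pointing down, gripper open.
Joint ranges: [-3.12, 3.12], [-1.05, 2.28], [0.14, 2.33], [-1.42, 4.57], [0.1, 2.73], [-2.68, 2.68]. Speed limits (rad/s): [2.57, 2.57, 3.14, 3.14, 3.14, 3.14].

## Interface

Orientations are given as a 3x3 rotation matrix whose columns are the frame's x, y, z axes.
In Python, from station import arm gives the robot as it stands. Calls block until the motion is done:
- arm.movep(position, orientation): joint-space move of the TCP to a pose.
- arm.line_to(position, vel=0.15, frame=None, contact_N=None): straight line of the TCP; frame=None keeps the orientation; vel is the mean speed in m/s. With contact_N (N) it stops when the force on the tool has changed by that much, and returns True; else False.
- arm.move_joints(angles): joint-space move.
- arm.gripper_to(opening, force=None): opening from 0.0 (shut) to 1.0 (fully open); force is the grip in N (None keeps the last); returns when the fingers have stopped.
- arm.pause(seconds).
- arm.inverse_kinematics(position, orientation): joint angles nearest the present ones, or None.
- arm.grab_frame(name): name is "side" or "top" or "wrist"; returns the picture (384x512x3 uint8, red, green, blue); there is no depth.
- arm.camera_info(name): a dict with "intrinsics" (3x3 intrinsics, pixels), "rvec" (rotation vector, rad) and "tvec" (3), from world to camera coordinates, as OpenCV has them. Camera axes: x right, y down, z forward; pixel columns grow to the right and rows downward; lengths in m; the calibration is good to about 2 mm. A picture is of the moment at which its call begins: read the wrist's pose just before it. camera_info takes no time and is no camera call; for the wrist camera it gives the pose at the moment of the call.
A pose or a line that the arm cannot do raises arm.Unreachable and nothing moves.
- arm.close_job(): hands the job in, once; it reports no verdict.
Readings, each from a call of its own:
- arm.current_time(): time.
- arm.current_q(): joint angles.
- arm.current_qvel(): joint speeds.
- arm.current_joint_torque(): joint torques, N m.
- arm.current_ee_pos(): TCP position.
- arm.current_tcp_rot(): TCP orientation.
- arm.current_wrist_force(): force on the tool from outside, world axes, zero at the start.
- arm.current_ft_torque(): the same for the moment, N m.
- arm.current_finger_gap(): opening from 0.0 (shut) to 1.0 (fully open).
Only numpy, scipy, OpenCV 4.12 (cv2) and the standard library are available. Lean on these libraries where they do the work, as an engineer would, in place of code of your own. Each camera call takes 0.05 s, during which the arm holds its last target.

## Working session

There is one attempt and no reset: what is moved stays moved. The work goes in short steps, each a Python script; the robot and the scene stay as the last script left them, time stands still between calls to the robot, and variables do not carry over. Pictures are saved under pics/ and viewed, and the job is handed in when it is done.

```bash
ls; mkdir -p pics
python3 - <<'E'
from station import arm
import cv2
for n in ("side","top","wrist"):
    im=arm.grab_frame(n); cv2.imwrite(f"pics/{n}0.png",cv2.resize(im[:,:,::-1],(768,576),interpolation=cv2.INTER_CUBIC))
    cv2.imwrite(f"raw_{n}0.png",im[:,:,::-1])
    ci=arm.camera_info(n); print(n,ci)
print(arm.current_time())
E
```

```text
pics
side {'intrinsics': array([[476.32247072,   0.        , 254.23965753],
       [  0.        , 476.32247072, 190.36171478],
       [  0.        ,   0.        ,   1.        ]]), 'rvec': array([ 2.35025807, -0.4385416 ,  0.19652117]), 'tvec': array([-0.56467541,  0.14489868,  1.01366741])}
top {'intrinsics': array([[353.8851111 ,   0.        , 252.79572283],
       [  0.        , 353.8851111 , 196.13606974],
       [  0.        ,   0.        ,   1.        ]]), 'rvec': array([ 2.12861992, -2.188611  ,  0.10420551]), 'tvec': array([-0.05432755,  0.58381264,  0.99081485])}
wrist {'intrinsics': array([[294.03322372,   0.        , 256.73507145],
       [  0.        , 294.03322372, 187.73523999],
       [  0.        ,   0.        ,   1.        ]]), 'rvec': array([-2.24873706, -1.7960117 , -0.28619816]), 'tvec': array([-0.57341025, -0.04073714,  0.38014009])}
0.15
```

View pics/side0.png

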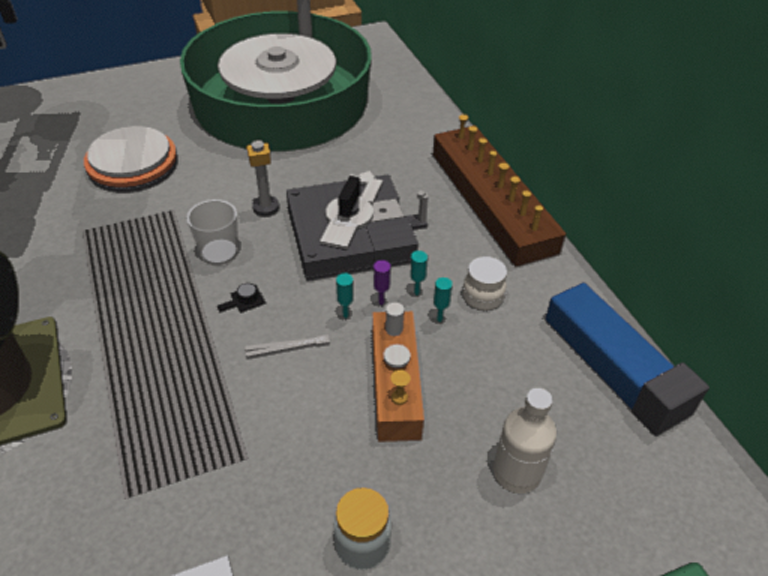

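View pics/top0.png

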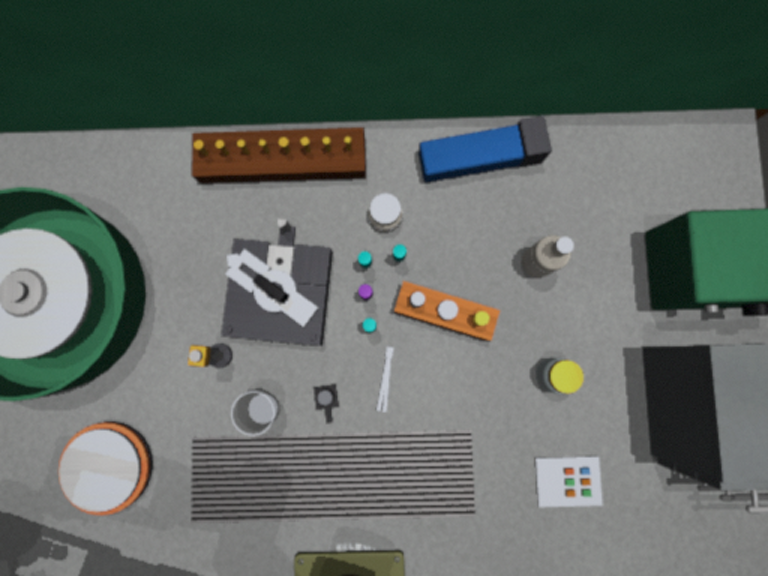

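View pics/wrist0.png

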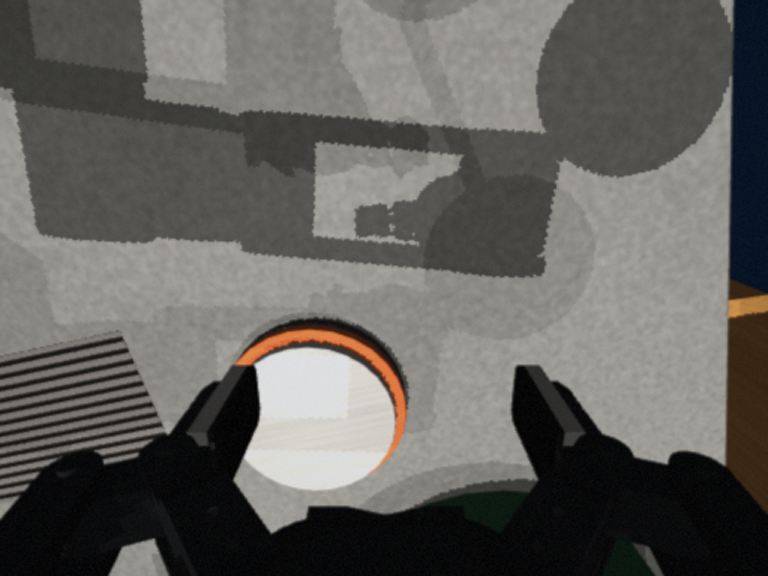

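```bash
cat > h.py <<'E'
import numpy as np, cv2
def cam(ci):
    R,_=cv2.Rodrigues(np.array(ci["rvec"],float)); return ci["intrinsics"],R,np.array(ci["tvec"],float).ravel()
def ray(ci,uv):
    K,R,t=cam(ci); d=R.T@np.linalg.inv(K)@np.array([uv[0],uv[1],1.]); return -R.T@t,d/np.linalg.norm(d)
def onplane(ci,uv,z):
    o,d=ray(ci,uv); return o+d*(z-o[2])/d[2]
def two(a,uva,b,uvb):
    o1,d1=ray(a,uva);o2,d2=ray(b,uvb)
    s=np.linalg.lstsq(np.stack([d1,-d2],1),o2-o1,rcond=None)[0]
    p,q=o1+s[0]*d1,o2+s[1]*d2; return (p+q)/2,np.linalg.norm(p-q)
def proj(ci,p):
    K,R,t=cam(ci); x=K@(R@np.array(p,float)+t); return x[:2]/x[2]
E
python3 - <<'E'
import cv2
t=cv2.imread("raw_top0.png");s=cv2.imread("raw_side0.png")
a=t[135:245,140:235]; cv2.imwrite("pics/tz0.png",cv2.resize(a,None,fx=5,fy=5,interpolation=cv2.INTER_NEAREST))
a=s[90:220,170:330]; cv2.imwrite("pics/sz0.png",cv2.resize(a,None,fx=5,fy=4.5,interpolation=cv2.INTER_NEAREST))
a=t[150:240,220:340]; cv2.imwrite("pics/tz1.png",cv2.resize(a,None,fx=6,fy=6,interpolation=cv2.INTER_NEAREST))
E
```

```text
(no output)
```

View pics/tz0.png

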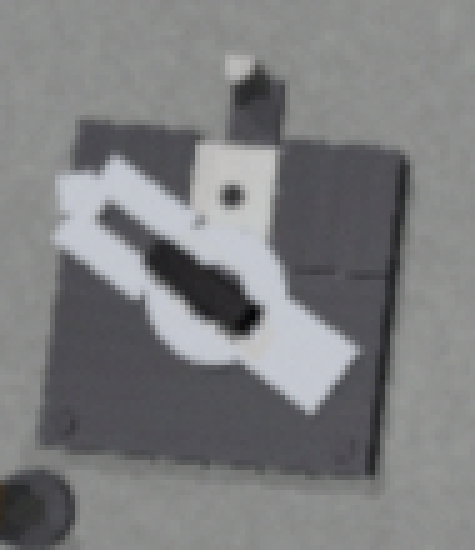

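View pics/sz0.png

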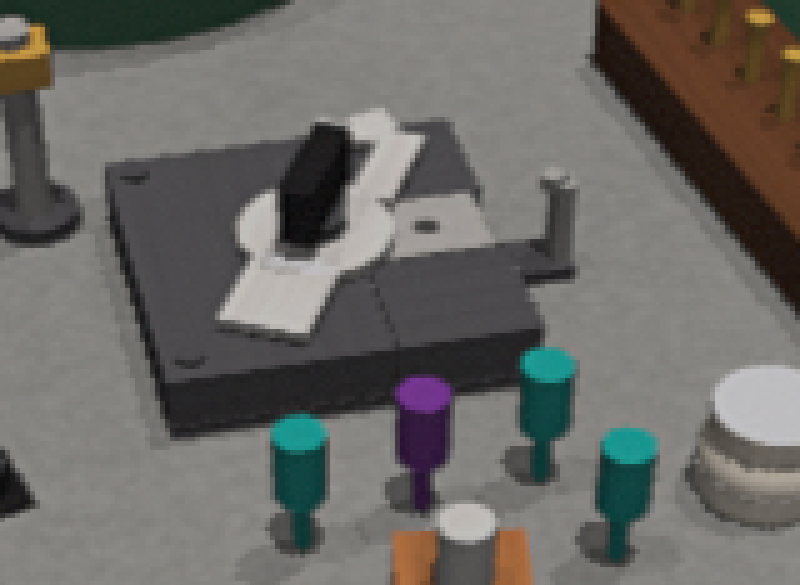

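View pics/tz1.png

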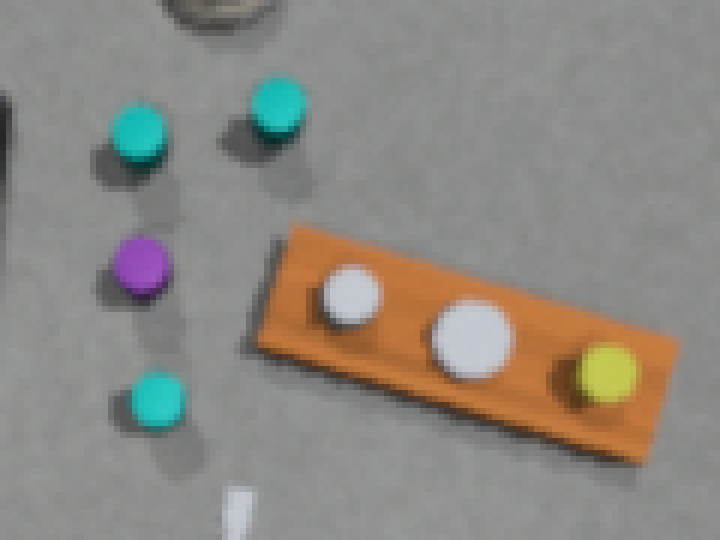

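Run:
```python
from station import arm
from h import *
T=arm.camera_info("top");S=arm.camera_info("side");W=arm.camera_info("wrist")
for n,c in (("T",T),("S",S),("W",W)):
    K,R,t=cam(c); print(n,-R.T@t,R[2])
p=arm.current_ee_pos();Rt=arm.current_tcp_rot(); print(p,Rt)
K,R,t=cam(W); C=-R.T@t; print("cam in tool",Rt.T@(C-p),Rt.T@R[2],Rt.T@R[0])
tz=lambda u,v:(140+u/5-.4,135+v/5-.4); t1=lambda u,v:(220+u/6-.4,150+v/6-.4)
sz=lambda u,v:(170+u/5-.4,90+v/4.5-.4)
print("hole",onplane(T,tz(232,194),.045),onplane(S,sz(427,226),.045),two(T,tz(232,194),S,sz(427,226)))
print("ptr",two(T,tz(238,67),S,sz(556,178)))
print("pin top",onplane(T,t1(351,293),.096),two(T,t1(351,293),S,sz(467,520)))
for c in [(83,120),(407,152),(375,472),(40,445)]: print("corner",onplane(T,tz(*c),.045))
for c in [(295,228),(682,343),(645,462),(258,345)]: print("rack",onplane(T,t1(*c),.05))
print("bar ends top", onplane(T,tz(160,250),.106),onplane(T,tz(247,312),.106))
print("slot out", onplane(T,tz(103,213),.055))
print("mast block", onplane(T,(199/1.5,355/1.5),.144), "foot",onplane(T,(220/1.5,355/1.5),.01))
for n,u,v in (("purple",143,267),("t1",158,401),("t2",140,133),("t3",278,107)): print(n,onplane(T,t1(u,v),.09))
```

```text
T [ 0.47008345 -0.08239242  1.04772886] [ 0.10954236  0.01160424 -0.99391439]
S [ 0.29575157 -0.75386041  0.8435645 ] [ 0.26301684  0.63656735 -0.72498562]
W [0.04879738 0.57761557 0.37275246] [ 0.30482281 -0.07096173 -0.94976181]
[0.12693541 0.56026511 0.2305965 ] [[-9.75285546e-01  2.20947778e-01 -4.27097253e-04]
 [ 2.20948177e-01  9.75284355e-01 -1.52646512e-03]
 [ 7.92721921e-05 -1.58310573e-03 -9.99998744e-01]]
cam in tool [ 0.08005171 -0.00056784 -0.14214889] [-3.13043437e-01 -3.54372118e-04  9.49738744e-01] [-4.35023872e-04  9.99999879e-01  2.29737608e-04]
hole [0.65192724 0.1197956  0.045     ] [0.65298797 0.11340745 0.045     ] (array([0.65449258, 0.12074183, 0.03845745]), np.float64(0.00283683202865994))
ptr (array([0.72328128, 0.11253685, 0.06064131]), np.float64(0.0015357404914430929))
pin top [ 0.56678184 -0.13944029  0.096     ] (array([ 0.56860931, -0.14012047,  0.09171042]), np.float64(0.0028901142238639214))
corner [0.69792435 0.20604272 0.045     ]
corner [0.67347511 0.01850227 0.045     ]
corner [0.49026993 0.03976409 0.045     ]
corner [0.51072517 0.22999947 0.045     ]
rack [ 0.60314695 -0.11678224  0.05      ]
rack [ 0.54343699 -0.29661995  0.05      ]
rack [ 0.48826808 -0.27652505  0.05      ]
rack [ 0.54809653 -0.09759967  0.05      ]
bar ends top [0.61141334 0.14661046 0.106     ] [0.57643857 0.09983009 0.106     ]
slot out [0.64131724 0.19156483 0.055     ]
mast block [0.47450737 0.23720694 0.144     ] foot [0.47405494 0.24343213 0.01      ]
purple [ 0.58194845 -0.04585008  0.09      ]
t1 [ 0.52092156 -0.051151    0.09      ]
t2 [ 0.64367843 -0.04596445  0.09      ]
t3 [ 0.65386501 -0.1094134   0.09      ]
```

```bash
cat >> h.py <<'E'
def Rz(deg):
    a=np.radians(deg); return np.array([[-np.sin(a),np.cos(a),0],[np.cos(a),np.sin(a),0],[0,0,-1.]])
E
python3 - <<'E'
from station import arm
from h import *
T=arm.camera_info("top");S=arm.camera_info("side")
print("spindle",two(T,(16/1.5,291/1.5),S,(277/1.5,52/1.5)))
p=np.array([.61,.124,.27]); print(Rz(-37))
for a in (-37,-97):
    print(a,arm.inverse_kinematics(p,Rz(a)),arm.inverse_kinematics([.593,.124,.078],Rz(a)))
print(arm.inverse_kinematics([.566,-.139,.06],Rz(-18)),arm.inverse_kinematics([.652,.118,.064],Rz(-97)))
E
```

```text
spindle (array([0.60090535, 0.58038345, 0.10930723]), np.float64(0.0060880096727857))
[[ 0.60181502  0.79863551  0.        ]
 [ 0.79863551 -0.60181502  0.        ]
 [ 0.          0.         -1.        ]]
-37 [ 1.32700299e-01  3.48324730e-01  1.34344094e+00 -4.44089210e-16
  1.44982699e+00  7.78472123e-01] [ 1.36422599e-01  4.95295785e-01  1.62873237e+00 -4.44089210e-16
  1.01756450e+00  7.82194422e-01]
-97 [ 1.32700299e-01  3.48324730e-01  1.34344094e+00 -4.44089210e-16
  1.44982699e+00  1.82566967e+00] [ 1.36422599e-01  4.95295785e-01  1.62873237e+00 -4.44089210e-16
  1.01756450e+00  1.82939197e+00]
[-3.13287445e-01  4.92145527e-01  1.69806797e+00 -4.44089210e-16
  9.51379158e-01  8.71820573e-04] [ 1.15311148e-01  5.75238704e-01  1.50806016e+00 -4.44089210e-16
  1.05829379e+00  1.80828052e+00]
```

Run:
```python
from station import arm
from h import *
import pickle
arm.movep([.61,.124,.26],Rz(-37))
ci=arm.camera_info("wrist"); im=arm.grab_frame("wrist")[:,:,::-1]
cv2.imwrite("raw_w1.png",im); pickle.dump(ci,open("w1.pkl","wb"))
cv2.imwrite("pics/w1.png",cv2.resize(im,(768,576),interpolation=cv2.INTER_CUBIC))
print(arm.current_time(),arm.current_ee_pos())
```

```text
2.525 [0.60962273 0.12512636 0.25998585]
```

View pics/w1.png

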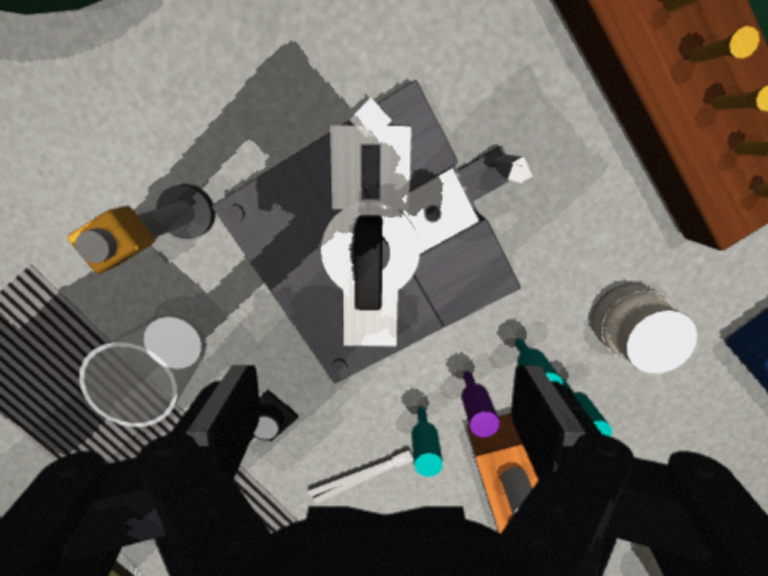

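Run:
```python
import cv2
w=cv2.imread("raw_w1.png")
a=w[45:260,140:355]; a=cv2.resize(a,(774,774),interpolation=cv2.INTER_NEAREST)[:600]
cv2.imwrite("pics/w1z.png",a)
```

```text
(no output)
```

View pics/w1z.png

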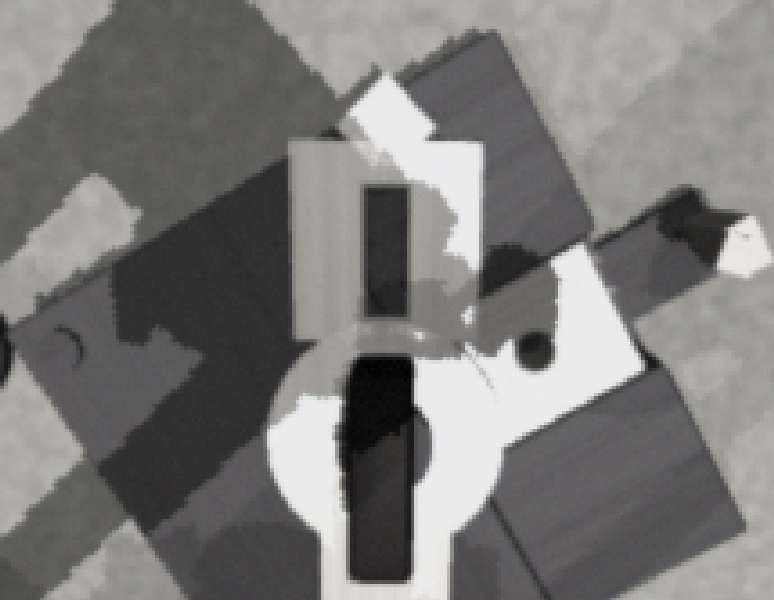

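Run:
```python
from h import *
import pickle
from station import arm
W=pickle.load(open("w1.pkl","rb")); z=lambda u,v:(139.5+u/3.6,44.5+v/3.6)
T=arm.camera_info("top")
cs=[onplane(W,z(*c),.045) for c in [(491,33),(745,528),(12,325)]]+[onplane(W,(335/1.5-.3,382/1.5-.3),.045)]
for c in cs: print("corner",c.round(4))
dg=(cs[1]+cs[2])/2,(cs[0]+cs[3])/2; print("mid diag",dg)
c=np.mean(dg,0)
for a,b in ((3,1),(2,0)) : pass
order=[cs[2],cs[0],cs[1],cs[3]]
for i in range(4):
    d=order[(i+1)%4]-order[i]; print(np.linalg.norm(d).round(4),np.degrees(np.arctan2(d[1],d[0])).round(2))
h=onplane(W,z(536,351),.045); print("hole",h,two(W,z(536,351),T,(140+232/5-.4,135+194/5-.4)))
print("ptr top",onplane(W,z(742,235),.065), two(W,z(742,235),T,(140+238/5-.4,135+67/5-.4)))
dc=onplane(W,z(385,435),.055); print("disc",dc)
for n,u,v in (("fl",290,141),("fr",483,141),("so",387,186),("si",387,318),("tip",386,72)):
    p=onplane(W,z(u,v),.055); print(n,p.round(4),np.linalg.norm(p-dc).round(4),np.degrees(np.arctan2(*(p-dc)[1::-1])).round(2))
d=h-dc; print("hole r",np.hypot(d[0],d[1]),np.degrees(np.arctan2(d[1],d[0])))
b1=onplane(W,(346/3.6+139.5,44.5+575/3.6),.106);b2=onplane(W,(411/3.6+139.5,44.5+575/3.6),.106); print("bar tail end",b1,b2,np.linalg.norm(b1-b2))
```

```text
corner [0.6987 0.2073 0.045 ]
corner [0.6766 0.0218 0.045 ]
corner [0.5179 0.2311 0.045 ]
corner [0.4919 0.0452 0.045 ]
mid diag (array([0.5972708 , 0.12642185, 0.045     ]), array([0.59530287, 0.12623988, 0.045     ]))
0.1824 -7.49
0.1869 -96.78
0.1862 172.78
0.1877 82.04
hole [0.65334881 0.11834289 0.045     ] (array([0.6525143 , 0.11907958, 0.04655183]), np.float64(0.0019093019861292247))
ptr top [0.72495975 0.11346487 0.065     ] (array([0.7242862 , 0.1126861 , 0.06020127]), np.float64(0.003220203020557164))
disc [0.59655984 0.12764955 0.055     ]
fl [0.63   0.2193 0.055 ] 0.0976 69.96
fr [0.6777 0.1835 0.055 ] 0.0985 34.52
so [0.6459 0.1908 0.055 ] 0.0801 51.99
si [0.6209 0.1582 0.055 ] 0.0391 51.49
tip [0.6658 0.2171 0.055 ] 0.1131 52.29
hole r 0.05754651243472273 -9.306984261552282
bar tail end [0.56992641 0.10943256 0.106     ] [0.5855178  0.09771182 0.106     ] 0.01950556333073941
```

Run:
```python
from station import arm
from h import *
A=[.5953,.126]
arm.movep(A+[.15],Rz(-37.8))
print(arm.line_to(A+[.079],vel=.12,contact_N=8),arm.current_ee_pos())
arm.gripper_to(0,force=50)
print(arm.current_finger_gap(),arm.current_wrist_force(),arm.current_ft_torque(),arm.current_ee_pos(),arm.current_time())
q0=np.array(arm.current_q()); q=np.array(arm.inverse_kinematics(A+[.079],Rz(-97.4))); print(q0,q)
for f in (1/3,2/3,1):
    arm.move_joints(q0+(q-q0)*f)
    print(arm.current_wrist_force().round(1),arm.current_ft_torque().round(2),arm.current_ee_pos(),arm.current_time())
R=arm.current_tcp_rot(); print(np.degrees(np.arctan2(R[1,1],R[0,1])))
cv2.imwrite("raw_top2.png",arm.grab_frame("top")[:,:,::-1])
t=cv2.imread("raw_top2.png")[125:245,130:245]; cv2.imwrite("pics/tz2.png",cv2.resize(t,None,fx=5,fy=5,interpolation=cv2.INTER_NEAREST))
```

```text
False [0.59654097 0.12614655 0.08016311]
0.2210508106450675 [-2.66228167  1.96136176  5.60337933] [0.29470563 0.38760149 0.09665107] [0.59494856 0.12639019 0.07947977] 4.4
[1.39529275e-01 4.96352548e-01 1.62161988e+00 6.88303139e-04
 1.02387213e+00 7.98791818e-01] [ 1.39171718e-01  4.97121671e-01  1.62166301e+00 -4.44089210e-16
  1.02280797e+00  1.83912241e+00]
[-1.8  0.6  3.4] [ 0.14  0.28 -0.26] [0.59492667 0.12638944 0.07945258] 4.825
[-2.6  1.2  5. ] [ 0.17  0.38 -0.21] [0.5949499  0.12636571 0.07947231] 5.25
[-2.7  1.4  7.4] [ 0.19  0.48 -0.22] [0.5949533  0.12633417 0.07943317] 5.675
-97.2964010354239
```

View pics/tz2.png

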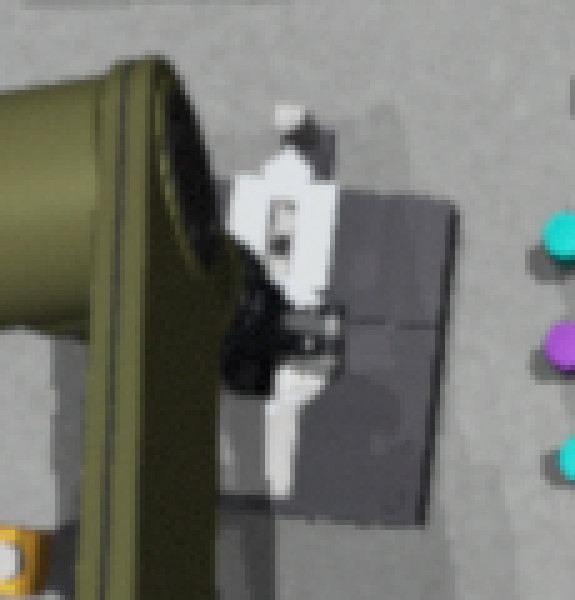

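Run:
```python
from station import arm
from h import *
import pickle
arm.gripper_to(0.6)
arm.line_to([.595,.1263,.16],vel=.15)
arm.line_to([.62,.123,.21],vel=.2)
arm.pause(.1)
ci=arm.camera_info("wrist"); im=arm.grab_frame("wrist")[:,:,::-1]
cv2.imwrite("raw_w2.png",im); pickle.dump(ci,open("w2.pkl","wb"))
cv2.imwrite("pics/w2.png",cv2.resize(im[:250,110:400],None,fx=2.6,fy=2.4,interpolation=cv2.INTER_NEAREST))
print(arm.current_time(),arm.current_ee_pos(),arm.current_finger_gap())
```

```text
7.4083 [0.6179602  0.12287023 0.20773265] 0.6013475499826268
```

View pics/w2.png

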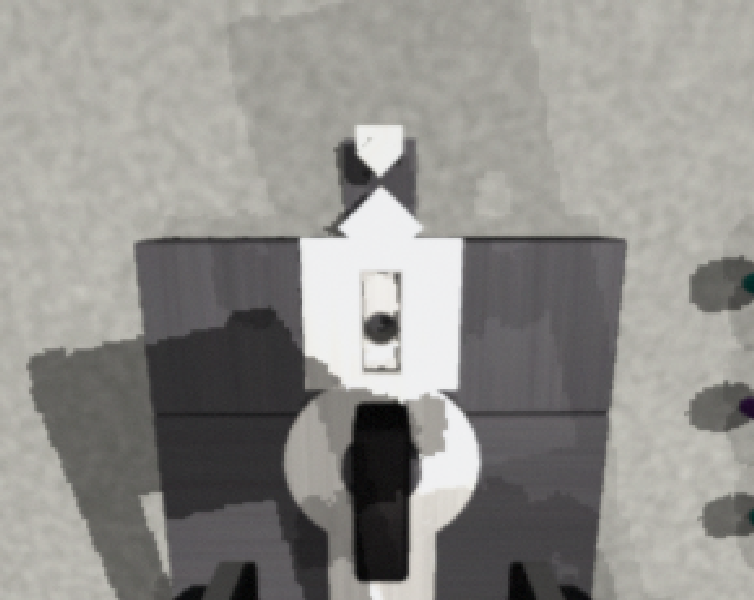

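Run:
```python
from h import *
import pickle
W=pickle.load(open("w2.pkl","rb")); W1=pickle.load(open("w1.pkl","rb"));z=lambda u,v:(109.5+u/2.6,-.5+v/2.4)
A=np.array([.595,.1263])
for n,u,v,h in (("tip",380,186,.055),("ptr",379,176,.06),("so",381,271,.055),("si",381,371,.055),("hole",380,327,.045),("slL",361,320,.055),("slR",401,320,.055),("fl",301,238,.055),("fr",463,238,.055)):
    p=onplane(W,z(u,v),h)[:2]; d=p-A; print(n,p.round(4),np.hypot(*d).round(4),np.degrees(np.arctan2(d[1],d[0])).round(2))
print(two(W,z(380,327),W1,(139.5+536/3.6,44.5+351/3.6)))
```

```text
tip [0.7096 0.1111] 0.1156 -7.55
ptr [0.713 0.111] 0.119 -7.38
so [0.6775 0.115 ] 0.0833 -7.83
si [0.6367 0.1203] 0.0422 -8.18
hole [0.6537 0.1185] 0.0592 -7.58
slL [0.659  0.1251] 0.064 -1.08
slR [0.657  0.1099] 0.0641 -14.78
fl [0.694  0.1425] 0.1004 9.32
fr [0.6863 0.0833] 0.1009 -25.21
(array([0.65350861, 0.11839305, 0.04472453]), np.float64(0.00038517097963713855))
```

Run:
```python
from station import arm
from h import *
import pickle
arm.movep([.566,-.139,.21],Rz(-18.4))
arm.pause(.1)
ci=arm.camera_info("wrist"); im=arm.grab_frame("wrist")[:,:,::-1]
cv2.imwrite("raw_w3.png",im); pickle.dump(ci,open("w3.pkl","wb"))
cv2.imwrite("pics/w3.png",cv2.resize(im,(768,576),interpolation=cv2.INTER_NEAREST))
print(arm.current_time(),arm.current_ee_pos(),arm.current_finger_gap())
```

```text
9.1583 [ 0.566156   -0.13847184  0.20994157] 0.6019786859356353
```

View pics/w3.png

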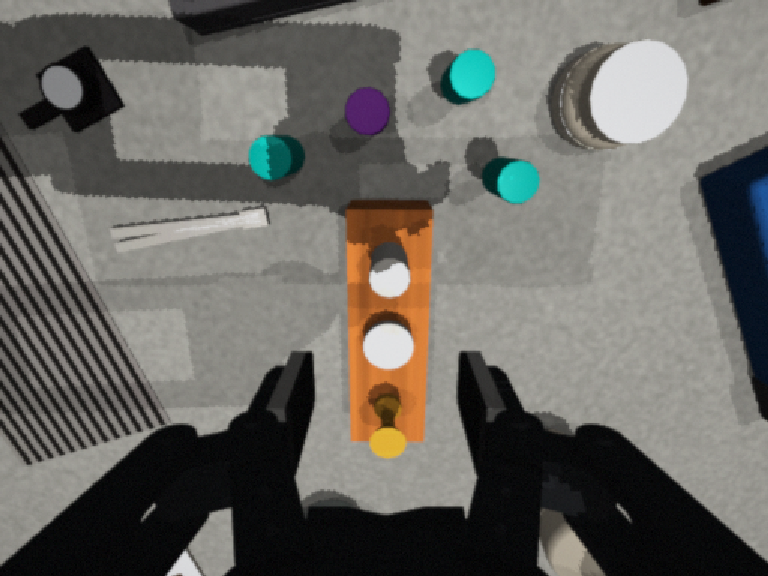

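Run:
```python
from station import arm
from h import *
import pickle
W=pickle.load(open("w3.pkl","rb")); T=arm.camera_info("top")
im=cv2.imread("raw_w3.png"); cv2.imwrite("pics/w3z.png",cv2.resize(im[130:310,215:305],None,fx=6,fy=3.3333*1,interpolation=cv2.INTER_NEAREST))
hsv=cv2.cvtColor(im,cv2.COLOR_BGR2HSV); m=((hsv[:,:,1]<40)&(hsv[:,:,2]>200)).astype(np.uint8)
m[:, :235]=0;m[:,285:]=0
n,l,s,c=cv2.connectedComponentsWithStats(m)
for i in range(1,n):
    if s[i,4]>100: print(s[i],c[i],onplane(W,c[i],.096))
im0=cv2.imread("raw_top0.png");hsv=cv2.cvtColor(im0,cv2.COLOR_BGR2HSV); m=((hsv[:,:,1]<40)&(hsv[:,:,2]>170)).astype(np.uint8)
n,l,s,ct=cv2.connectedComponentsWithStats(m)
for i in range(1,n):
    if 20<s[i,4]<400 and 260<ct[i][0]<310 and 180<ct[i][1]<230: print(s[i],ct[i],onplane(T,ct[i],.096))
```

```text
[246 175  27  23 426] [259.90610329 186.74882629] [ 0.56810206 -0.1429237   0.096     ]
[242 216  33  30 764] [258.26439791 230.46204188] [ 0.55277034 -0.18447793  0.096     ]
[274 195   9   8  60] [278.25 198.6 ] [ 0.56631803 -0.13982914  0.096     ]
[292 200  13  13 120] [298.40833333 206.075     ] [ 0.54455372 -0.19332569  0.096     ]
```

View pics/w3z.png

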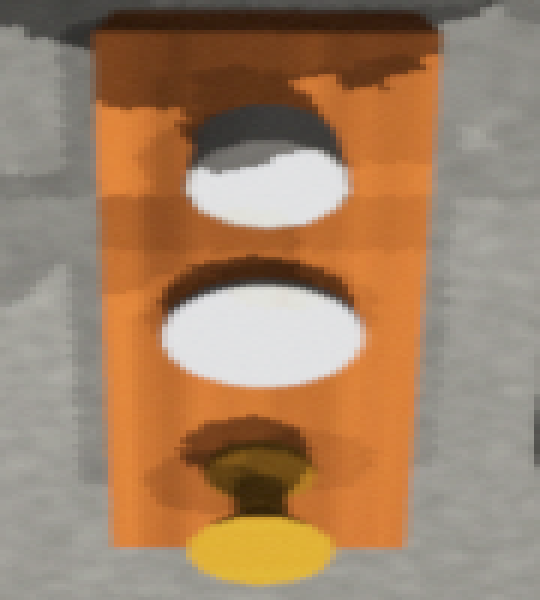

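Run:
```python
from station import arm
from h import *
import pickle
W=pickle.load(open("w3.pkl","rb")); T=arm.camera_info("top")
uv=(259.2,184.4); print(onplane(W,uv,.096),two(W,uv,T,(278.2,198.7)))
P=[.568,-.1403]
arm.movep(P+[.15],Rz(-18.4))
print(arm.line_to(P+[.061],vel=.1,contact_N=8),arm.current_ee_pos())
arm.gripper_to(0,force=60)
print(arm.current_finger_gap(),arm.current_wrist_force(),arm.current_ee_pos())
print(arm.line_to(P+[.2],vel=.15),arm.current_finger_gap(),arm.current_wrist_force())
ci=arm.camera_info("wrist"); im=arm.grab_frame("wrist")[:,:,::-1]
cv2.imwrite("raw_w4.png",im); pickle.dump(ci,open("w4.pkl","wb"))
cv2.imwrite("pics/w4.png",cv2.resize(im,(768,576),interpolation=cv2.INTER_NEAREST))
im=arm.grab_frame("side")[:,:,::-1]; cv2.imwrite("raw_s4.png",im); cv2.imwrite("pics/s4.png",cv2.resize(im,(768,576),interpolation=cv2.INTER_CUBIC))
print(arm.current_time(),arm.current_ee_pos())
```

```text
[ 0.56819504 -0.14057652  0.096     ] (array([ 0.5671453 , -0.14050563,  0.09385167]), np.float64(0.0022204031582148663))
False [ 0.56866927 -0.14050079  0.06169442]
0.2821829727171349 [0.13740865 0.96119677 6.0768955 ] [ 0.56860749 -0.14049585  0.06195267]
False 0.28755437274267837 [ 0.08686891 -0.68309302 -1.40349302]
12.075 [ 0.5670905  -0.14003058  0.19854878]
```

View pics/w4.png

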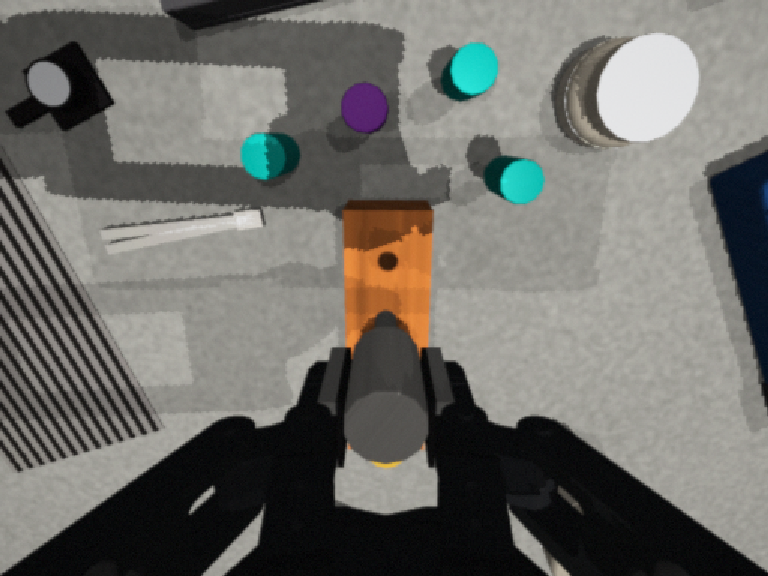

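View pics/s4.png

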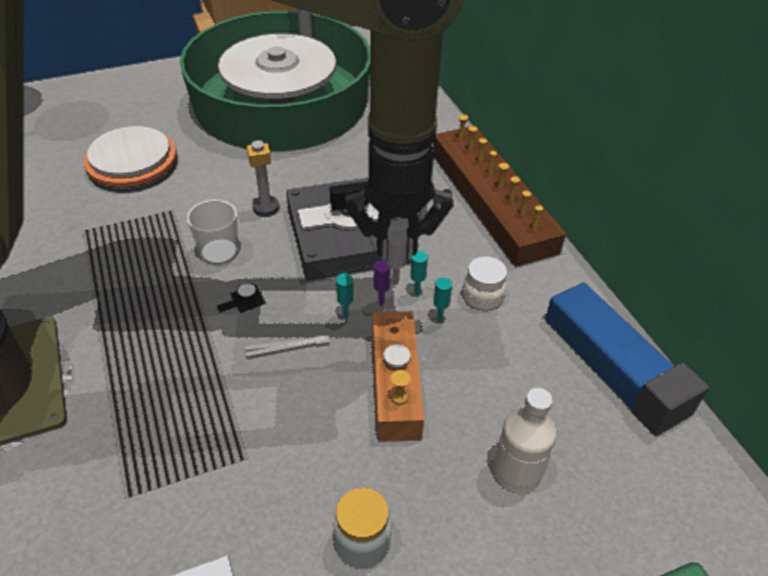

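Run:
```python
from station import arm
from h import *
import pickle
W=pickle.load(open("w4.pkl","rb")); p=arm.current_ee_pos();R=arm.current_tcp_rot()
print("rackhole",onplane(W,(388/1.5-.3,261/1.5-.3),.05))
for u,v in((386,427),(386,465),(344,426),(428,426)): print((R.T@(onplane(W,(u/1.5-.3,v/1.5-.3),.2325)-p)).round(4))
print("foot end ring",(R.T@(onplane(W,(386/1.5-.3,315/1.5-.3),.1465)-p)).round(4), R[:,2])
im=cv2.imread("raw_w4.png"); cv2.imwrite("pics/w4z.png",cv2.resize(im[195:320,210:310],None,fx=6,fy=4.6,interpolation=cv2.INTER_NEAREST))
```

```text
rackhole [ 0.56841896 -0.14144891  0.05      ]
[-0.0003  0.0004 -0.034 ]
[-0.0137  0.0004 -0.034 ]
[ 0.0001 -0.0118 -0.0339]
[ 0.0001  0.0126 -0.034 ]
foot end ring [-0.0008  0.0006  0.052 ] [-2.76254512e-03  8.94434860e-04 -9.99995784e-01]
```

View pics/w4z.png

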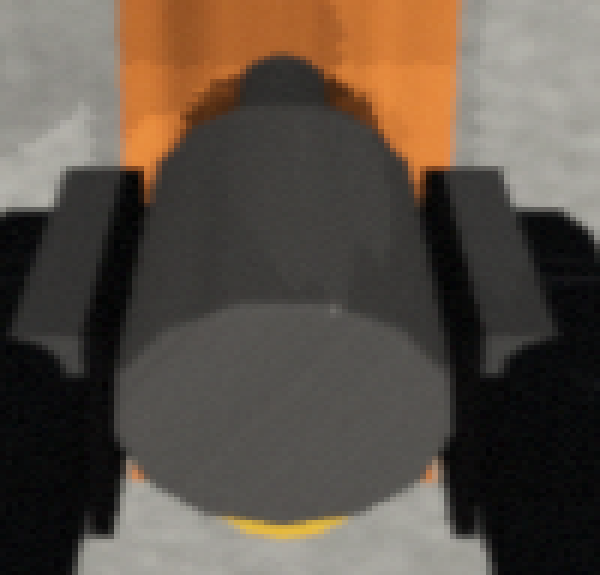

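Run:
```python
from station import arm
from h import *
A=np.array([.595,.1263]);th=np.radians(-7.5);u=np.array([np.cos(th),np.sin(th)])
G=A+.0592*u; print(G)
R=Rz(-97.4)
arm.movep([*G,.2],R)
arm.line_to([*G,.125],vel=.12); arm.pause(.2)
p=arm.current_ee_pos();print(p,p[:2]-G,arm.current_wrist_force())
cv2.imwrite("raw_top5.png",arm.grab_frame("top")[:,:,::-1])
im=arm.grab_frame("wrist")[:,:,::-1];cv2.imwrite("pics/w5.png",cv2.resize(im,(768,576),interpolation=cv2.INTER_NEAREST))
im=arm.grab_frame("side")[:,:,::-1];cv2.imwrite("pics/s5.png",cv2.resize(im[70:200,170:330],None,fx=4.8,fy=4.5,interpolation=cv2.INTER_NEAREST))
print(arm.current_time())
```

```text
[0.65369354 0.11857285]
[0.65449216 0.11862213 0.12620644] [7.98625046e-04 4.92835771e-05] [-0.26229596  0.33537058 -2.25771052]
14.7917
```

View pics/w5.png

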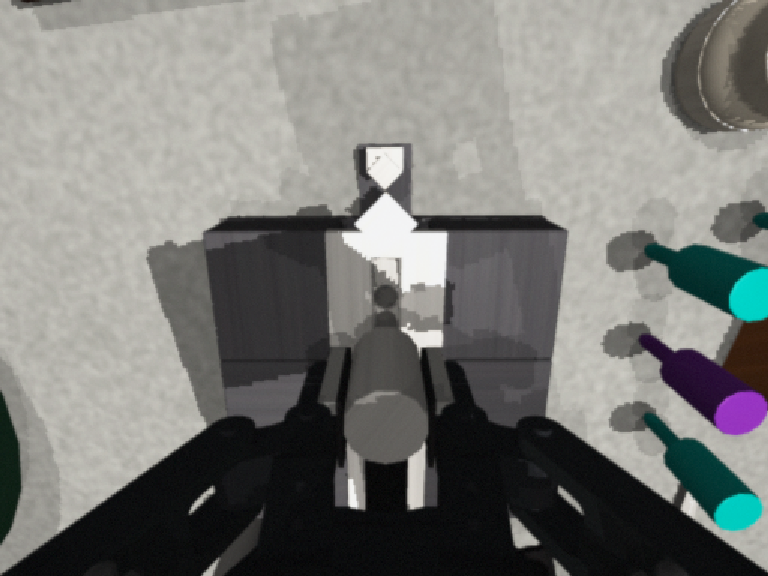

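View pics/s5.png

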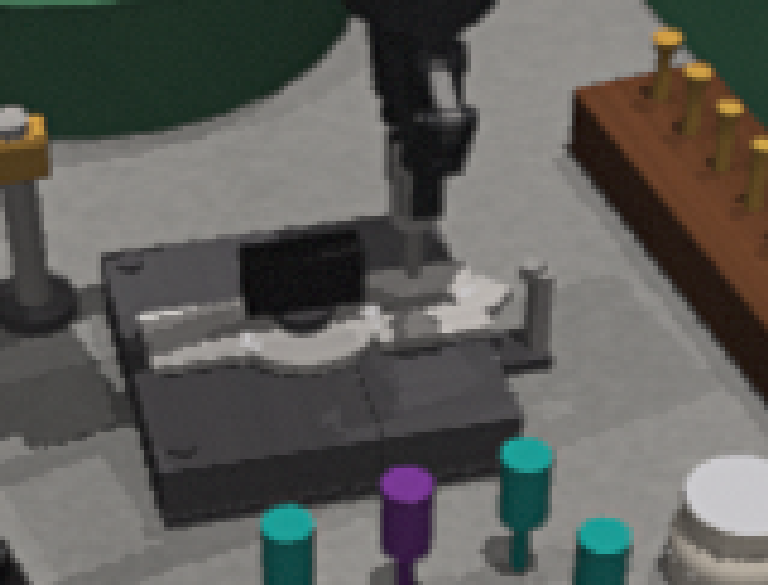

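Run:
```python
from station import arm
from h import *
A=np.array([.595,.1263]);th=np.radians(-7.5);u=np.array([np.cos(th),np.sin(th)])
W=arm.camera_info("wrist"); h=onplane(W,(386/1.5-.3,297/1.5-.3),.045); print("hole now",h,np.dot(h[:2]-A,u))
G=A+.0592*u; C=G-[.0005,0]
arm.line_to([*C,.108],vel=.08); print(arm.current_ee_pos(),arm.current_wrist_force().round(2))
c=arm.line_to([*C,.068],vel=.04,contact_N=6)
print(c,arm.current_ee_pos(),arm.current_wrist_force().round(2),arm.current_ft_torque().round(2),arm.current_time())
```

```text
hole now [0.65277322 0.11796518 0.045     ] 0.05836687842335596
[0.65227258 0.11848973 0.10679974] [ 0.93  0.78 -1.41]
False [0.653514   0.11859703 0.06831083] [ 0.06 -0.68 -2.03] [ 0.01 -0.01  0.02] 16.3083
```

Run:
```python
from station import arm
from h import *
p=arm.current_ee_pos()
c=arm.line_to([p[0],p[1],.063],vel=.015,contact_N=6)
print(c,arm.current_ee_pos(),arm.current_wrist_force().round(2),arm.current_ft_torque().round(2))
ci=arm.camera_info("wrist")
im=arm.grab_frame("wrist")[:,:,::-1];cv2.imwrite("pics/w6.png",cv2.resize(im,(768,576),interpolation=cv2.INTER_NEAREST))
im=arm.grab_frame("side")[:,:,::-1];cv2.imwrite("pics/s6.png",cv2.resize(im[70:200,170:330],None,fx=4.8,fy=4.5,interpolation=cv2.INTER_NEAREST))
print(arm.current_time())
```

```text
True [0.65387229 0.11862787 0.0669406 ] [-0.66  0.05  4.25] [-0.05  0.07 -0.02]
16.6583
```

View pics/w6.png

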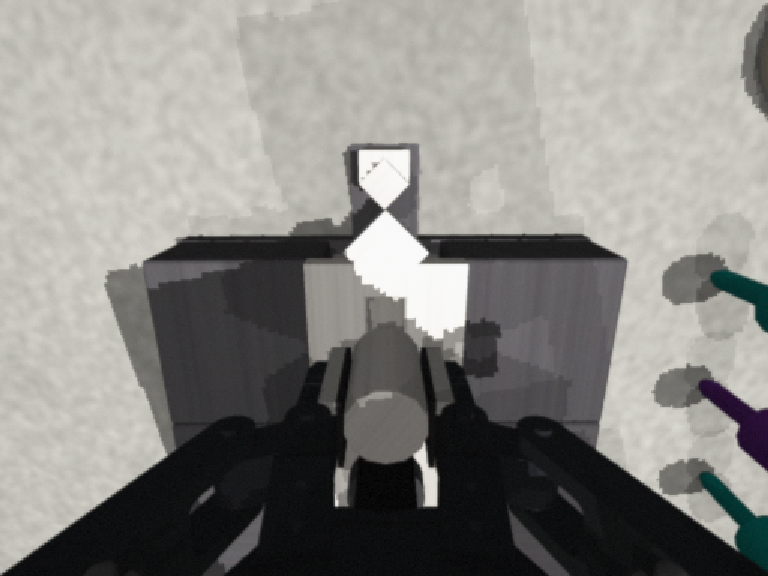

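View pics/s6.png

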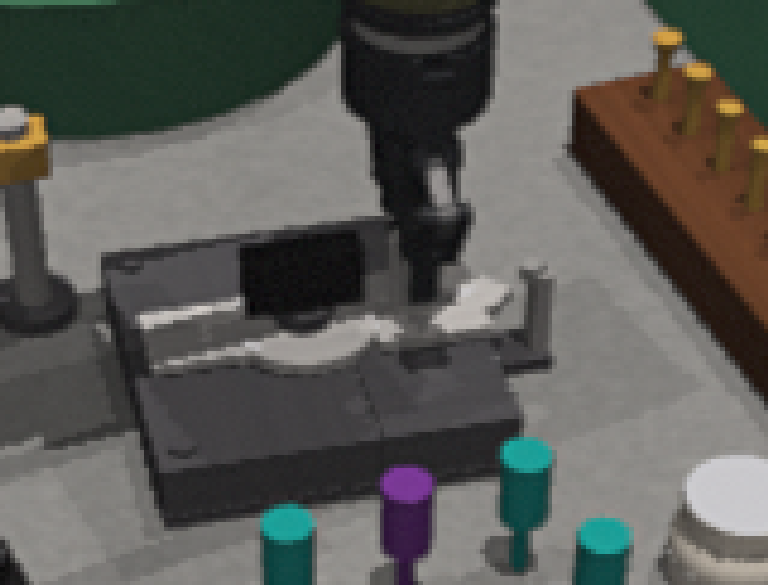

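Run:
```python
from station import arm
from h import *
import pickle
p=arm.current_ee_pos()
arm.gripper_to(0.36,force=20); arm.gripper_to(0.65)
print(arm.current_wrist_force().round(2))
arm.line_to([p[0],p[1],.2],vel=.12)
arm.line_to([.62,.123,.25],vel=.15); arm.pause(.3)
ci=arm.camera_info("wrist"); im=arm.grab_frame("wrist")[:,:,::-1]
cv2.imwrite("raw_w7.png",im); pickle.dump(ci,open("w7.pkl","wb"))
cv2.imwrite("pics/w7.png",cv2.resize(im[:250,110:400],None,fx=2.6,fy=2.4,interpolation=cv2.INTER_NEAREST))
im=arm.grab_frame("side")[:,:,::-1];cv2.imwrite("raw_s7.png",im);cv2.imwrite("pics/s7.png",cv2.resize(im[70:260,140:330],None,fx=4,fy=3.1,interpolation=cv2.INTER_NEAREST))
print(arm.current_time(),arm.current_ee_pos())
```

```text
[ 0.3  -0.08 -0.28]
19.475 [0.62001109 0.12289794 0.24927352]
```

View pics/w7.png

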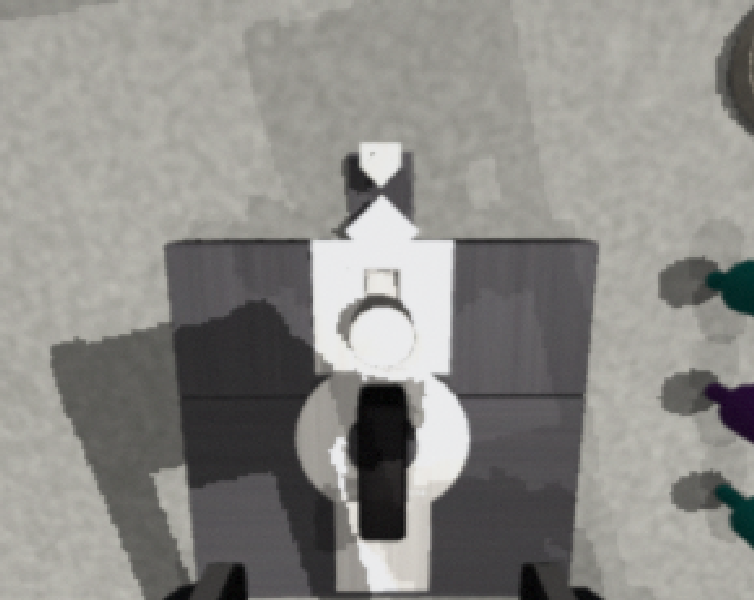

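View pics/s7.png

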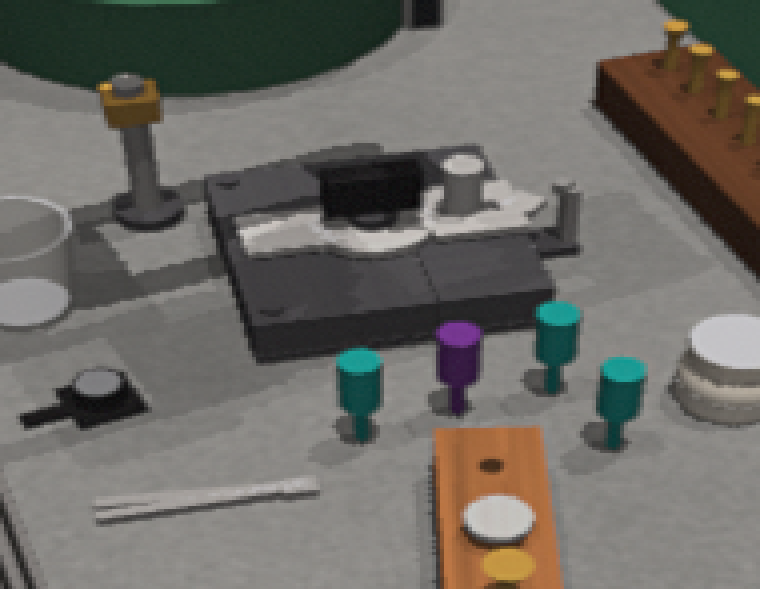

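Run:
```python
from station import arm
from h import *
import pickle
W=pickle.load(open("w7.pkl","rb"));S=arm.camera_info("side")
z=lambda u,v:(109.5+u/2.6,-.5+v/2.4); s=lambda u,v:(139.5+u/4,69.5+v/3.1)
print("head top",two(W,z(382,336),S,s(463,164)))
A=np.array([.595,.1263])
for n,u,v,h in (("tip",382,194,.055),("ptr",380.5,186,.06)):
    d=onplane(W,z(u,v),h)[:2]-A; print(n,np.hypot(*d).round(4),np.degrees(np.arctan2(d[1],d[0])).round(2))
print(arm.current_wrist_force().round(2)); arm.close_job()
```

```text
head top (array([0.65409643, 0.11781223, 0.09807218]), np.float64(0.0006436489545374744))
tip 0.116 -7.77
ptr 0.1191 -7.47
[-0.03  0.36  0.06]
the job is handed in; nothing more can be done
```

The job is done and handed in after about 19.5 s of robot time. I turned the index arm about 60° clockwise by its grip bar until the nose faced the pointer. I then took the plain-headed locking pin from the rack and lowered it through the slot into the locking hole, about 58.5 mm from the axis.

**Checks that agreed:**
- The head met the arm at the height expected for fully home: contact came at TCP 0.067 m, as predicted.
- After release, the nose tip measured 0.3° from the pointer tip, which is within the measuring error.
- In the last pictures the dop sticks were still in the rack. The bystanders and look-alikes in view stood where they were. I did not check the rest of the bench in the final pictures.
- The gripper was clear, with about 0 N at the wrist.

**Check that disagreed slightly:** two views put the top of the pin's head at 98 mm, against 101 mm expected when home. I put this down to calibration: the same method gave 92 to 94 mm for the pin standing in the rack, where 96 mm was expected.

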